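# Wind the passing turntable and hold its index pin out

## Robot

A 7-joint arm with a two-finger parallel gripper is mounted at the origin on the work surface. World frame = base frame: x ahead of the robot, y to its left, z up, the work surface at z = 0. Lengths are in m, angles in rad, forces in N, time in s.
With the tool pointing down it reaches from about 0.425 to 1.025 m from the base axis. Payload 9.4 kg.
Tool frame: the origin (TCP) lies midway between the tips of the shut fingers; the grasp point (between the pads) lies 19 mm behind it (r.pinch_z is the distance from the TCP to the grasp point, in m); z points along the fingers, y is the line along which they close (so a half turn about z gives the same grasp; the last joint's range is limited). The gripper opens to 93 mm and grips with 3 to 60 N. Pads are 15 mm wide; open, the fingers measure 128 mm over their backs; the gripper's body (75 mm by 188 mm) begins 65 mm behind the grasp point.
Start: joints at [-1.321, 0.599, -0.003, 1.599, 0.002, 0.943, -0.08], TCP at [0.233, 0.687, 0.219] pointing down, gripper open.
Joint ranges: [-2.57, 2.57], [-0.35, 1.97], [-1.29, 1.29], [0.11, 2.56], [-1.05, 4.19], [0.11, 1.86], [-2.63, 2.63]. Speed limits (rad/s): [2.22, 2.22, 3.01, 3.01, 3.14, 3.14, 3.14].

## Interface

Orientations are given as a unit quaternion [x, y, z, w].
In Python, from bench import r, eyes, ticket, nets gives the robot as it stands.
- The arm moves only by the tool arm_command, never from a script. Its argument "motion" is a list of rows, each a list of 3 entries, a list of its own where there are three numbers: the opening, from 0 (shut) to 1 (fully open), then the shift along the world's x, y, z in m, then the turn about the world's z in degrees. In form: [[jaw, [x, y, z], roll], ...]. A call has 1 to 12 rows; each row is the pose to reach, as a shift and turn from the pose commanded when the call began; what a row does not reach only later rows make up. A row lasts 1/10 s, in which the tool goes at most 50 mm and 8.59 degrees, less where a joint would pass 70% of its speed; a pose out of reach is approached as far as the arm can. A call with a gripper value outside its range is refused whole. The fingers move at their own pace and stop on an object; "grip_force" is the grip in N (left out, the last holds). Time passes only in rows, so rows that repeat a pose let the fingers close. It gives the time, the measured TCP pose, the force, the opening and the grip force at its end, in the units of the state.
- r.read_state(): the state, without advancing time (a new reading comes with each control period).
- eyes.get_image(name): name is "scene" or "top" or "wrist"; returns a dict with "frame" (384x512x3 uint8, red, green, blue), "depth" (384x512 float32, m along the optical axis (not along the pixel's ray), 0 where there is no reading), "fx", "fy", "cx", "cy" (pixels), "eye" and "attitude" of the camera in the world. Camera axes: x right, y up, looking along -z (the intrinsics and any distortion apply to the point x, -y, -z); pixel columns grow to the right and rows downward; lengths in m; the calibration is good to about 2 mm. A picture is of the moment at which its call begins.
- ticket.job_done(): hands the job in; it is judged then, once.
Trained networks look in a picture, given as the dict that the camera call returned (one of the last four; its "shot" number tells which), for a name from the list of things; names that differ only in an ending like _2 or _b are one class to them, and where a whole thing is asked for, a point or a joint stands for the part that bears it (a point fixed in the world has none). Each returns a list of dicts, best first, with "p" (0 to 1); they miss things now and then, are a little off and sometimes report something else, mostly with a low value. They report only what shows in the picture. A call takes as long as a camera call.
- nets.spot_in(target, picture): "point" ([x, y, z] in m, in world coordinates, good to about 4 mm: the middle of the surface that is visible of it).
- nets.mark_of(target, picture): "point" ([x, y, z] in m, in world coordinates, good to about 4 mm: a listed point, or the origin of a listed thing).
The state is a dict: "t": time; "joint_positions": joint angles; "qd": joint speeds; "joint_efforts": joint torques, N m; "eef_pos": TCP position; "orientation": TCP orientation; "wrist_force": force on the tool from outside, world axes, zero at the start; "wrist_torque": the same for the moment, N m; "finger_gap": opening from 0.0 (shut) to 1.0 (fully open); "gripper_force": force on a finger pad.
Only numpy, scipy, OpenCV 4.12 (cv2) and the standard library are available. Lean on these libraries where they do the work, as an engineer would, in place of code of your own. Each camera call takes 0.05 s, during which the arm holds its last target. There are 200 camera calls.

## Task

Wind the brass key of the blue spring-driven turntable half a turn clockwise (seen from above) while its index pin is still in its hole. Then pull the red-ended plunger fully back and keep holding it back while the turntable swings the amber jar round to the opposite side. Finish with the gripper still holding the plunger fully back, the jar upright and at rest over there, and the other things on the table left where they are.

Things in the scene. Friction and masses are not known exactly. Their poses are not given: they have to be found in the camera images.
- turntable: Blue base of the spring-driven turntable, fixed to the table; round, 210 mm across, 22 mm high. Origin on the turning axis at table level; its x axis points from the start place of the jar across to the opposite (far) side; its -y axis points to the plunger. A 12 mm high, 60 mm wide foot runs to y -170 mm and carries the plunger's housing, a block 42 mm wide (x) from y -128 to -163 mm, top 68 mm above the table.
- key (a joint): Winding of the key, rad: 0 at the start, grows clockwise seen from above; half a turn is 3.14; a stop ends it at 3.9. It carries about 0.09 N m of friction plus a spring of 0.02 N m per rad (about 0.16 N m at half a turn) and stays where it is left when let go.
- key_grip (a point): Grip point of the winding key: on the upright turning axis, 130 mm above the table, 14 mm below the top of the key. The key is a brass upright T: a flat wing 44 mm long, 10 mm thick and 34 mm tall (110 to 144 mm above the table) on a 12 mm stem. The point's x axis lies along the wing and turns with it (at the start along the turntable's x axis, the red-tipped end of the wing at -x, towards the jar). Nothing but the key rises more than 103 mm above the table at the turntable.
- plunger (a joint): How far the index plunger is pulled back, m: 0 seated, 0.022 fully back against its stop. The spring pushes it back in with about 5 N at 0 and 12.5 N at 0.022, so it snaps home when let go. The pin is clear of its seat hole from 0.016.
- plunger_grip (a point): Grip point of the plunger knob: on its level axis, 48 mm above the table, at the middle of a black waist 22 mm in diameter and 28 mm long; beyond it a red end flange 36 mm in diameter, 7 mm thick. At the start 180 mm from the turning axis, along the turntable's -y axis. The point has the turntable's axes; pulling back is along its -y. Moves with the plunger. Below the knob the foot (12 mm high) ends 10 mm nearer the turning axis than this point at the start.
- seat_hole (a point): Mouth of the seat hole into which the index pin (8 mm) is pushed, on the rim 120 mm from the turning axis, 48 mm high; fixed to the base. The hole is in a steel lug on the turning plate, with a second lug half a turn round.
- carousel: The aluminium turning plate, 240 mm across, its top 42 mm above the table, with two ringed pockets (76 mm across, 9 mm high). The seated pin keeps it from turning. Once wound and with the pin clear it turns clockwise by the angle that the key was wound, slowly: half a turn takes about 5 s. Origin on the turning axis at table level; its x axis points from the jar's pocket to the cup's pocket.
- jar_pocket (a point): Middle of the floor of the pocket that holds the jar, 75 mm from the turning axis, 42 mm above the table; turns with the plate.
- jar: Amber glass jar with a brass lid, 60 mm in diameter, 60 mm tall, standing loose in its pocket; origin at the middle of its underside.
- cup: Small open steel cup, 56 mm across, 50 mm tall, loose in the other pocket; rides along. Origin at the middle of its underside.
- knife: Bystander: chopping knife with a wooden handle, 245 mm long, on the dark board, which is 18 mm thick. Origin at its underside, near the middle.
- whetstone: Bystander: grey whetstone 160 x 55 x 25 mm. Origin under its middle.
- bowl: Bystander: white bowl 130 mm across, 55 mm tall. Origin under its middle.
- tall_jar: Bystander: green glass jar 76 mm across, 100 mm tall. Origin under its middle.
- tape_roll: Bystander: cardboard ring 90 mm across, 30 mm tall, lying flat. Origin under its middle.

How it is judged:
By the outcome, as a careful person would: the job done as asked, in the order asked, and still so for the second after the job is handed in, while the arm keeps its last pose, push and grip.
It also fails if it takes over 72 s, if anything falls off the work surface, if the arm or the gripper's body presses on something with over 40 N, if the wrist force passes 120 N, or if a joint passes its speed limit or range.

## Working session

There is one attempt and no reset: what is moved stays moved. The work goes in short steps, Python scripts to look and compute and a tool call to move; the robot and the scene stay as the last step left them, time stands still between calls to the robot, and variables do not carry over. Pictures are saved under pics/ and viewed, at most 10 in all, crops included, and the job is handed in when it is done.

Besides the shell and the picture viewer there is one more tool, called as name(argument=value, ...), one argument or row to a line, values as JSON. arm_command: Moves the arm, as the interface text tells. Its arguments: {"type":"object","properties":{"motion":{"type":"array","items":{"type":"array"}},"grip_force":{"type":"number"}},"required":["motion"]}

```bash
mkdir -p pics && python3 - <<'E'
from bench import r,eyes,ticket,nets
import cv2,numpy as np
s=r.read_state(); print({k:np.round(v,3).tolist() for k,v in s.items()}, r.pinch_z)
ims=[]
for c in ["top","scene"]:
    p=eyes.get_image(c); ims.append(p["frame"])
    print(c,p["eye"],p["attitude"],p["fx"],p["fy"],p["cx"],p["cy"])
    for n in ["turntable","key_grip","plunger_grip","seat_hole","jar","cup","jar_pocket","knife","whetstone","bowl","tall_jar","tape_roll"]:
        o=nets.mark_of(n,p)[:2]
        print(n,[(np.round(a["point"],4).tolist(),round(a["p"],2)) for a in o])
cv2.imwrite("pics/a.png",cv2.resize(np.vstack(ims)[:,:,::-1],None,fx=.78,fy=.78))
cv2.imwrite("pics/top.png",ims[0][:,:,::-1])
E
```

```text
{'t': 0.0, 'joint_positions': [-1.321, 0.6, -0.003, 1.6, 0.002, 0.943, -0.08], 'qd': [-0.0, 0.0, -0.001, -0.0, -0.001, 0.0, 0.001], 'joint_efforts': [-0.001, -76.509, 1.497, -25.232, -0.052, 0.017, 0.0], 'eef_pos': [0.233, 0.686, 0.218], 'orientation': [0.163, 0.987, -0.001, -0.0], 'wrist_force': [-0.88, 0.108, -0.294], 'wrist_torque': [-0.043, -0.032, -0.036], 'gripper_force': 0.0, 'finger_gap': 0.998} 0.0188
top [0.27822814 0.0121159  1.30433502] [ 0.06144831 -0.06483346 -0.69353534  0.71486324] 428.2286710867503 428.2286710867503 251.38183648109703 193.06949660446136
turntable [([0.5933, 0.1486, 0.0026], 0.66), ([0.5248, 0.1817, 0.039], 0.37)]
key_grip [([0.59, 0.1502, 0.1262], 0.66), ([0.681, 0.4465, -0.0024], 0.64)]
plunger_grip [([0.5091, -0.0121, 0.0446], 0.45)]
seat_hole [([0.5422, 0.0406, 0.0455], 0.59), ([0.6645, 0.1208, 0.0393], 0.53)]
jar [([0.5255, 0.1815, 0.0377], 0.79), ([0.726, -0.2833, -0.0008], 0.74)]
cup [([0.6615, 0.1178, 0.0405], 0.83), ([0.5267, 0.1868, 0.039], 0.68)]
jar_pocket [([0.5269, 0.1871, 0.0409], 0.74), ([0.596, 0.1462, 0.0023], 0.37)]
knife [([0.5113,
[... 388 characters left out ...]
85585384
turntable [([0.5952, 0.152, 0.0022], 0.9)]
key_grip [([0.596, 0.1512, 0.1335], 0.85), ([0.6669, 0.1176, 0.0412], 0.37)]
plunger_grip [([0.5126, -0.0107, 0.0475], 0.38)]
seat_hole [([0.5372, 0.0399, 0.0505], 0.59), ([0.4847, 0.4515, 0.0048], 0.37)]
jar []
cup [([0.6648, 0.1184, 0.0477], 0.81), ([0.2715, 0.3438, 0.0023], 0.62)]
jar_pocket [([0.531, 0.1863, 0.0412], 0.98), ([0.4869, 0.4508, -0.0033], 0.6)]
knife [([0.5156, -0.4228, 0.0166], 0.74)]
whetstone [([0.4848, 0.452, -0.0045], 0.88), ([0.5936, 0.1477, -0.001], 0.45)]
bowl [([0.6809, 0.4446, 0.0028], 0.75)]
tall_jar [([0.7308, -0.2822, -0.0025], 0.89), ([0.5878, 0.148, 0.0007], 0.38)]
tape_roll [([0.2681, 0.3443, 0.0018], 0.69)]
```

View pics/a.png

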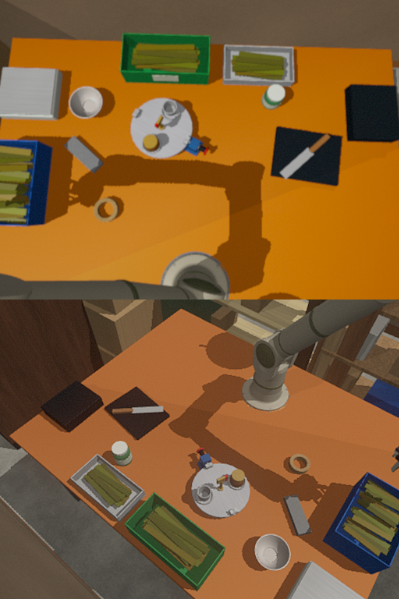

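arm_command(
  motion=[
    [0.5,[0.36,-0.536,0.02],-7],
    [0.5,[0.36,-0.536,0.02],-7],
    [0.5,[0.36,-0.536,0.02],-7],
    [0.5,[0.36,-0.536,0.02],-7],
    [0.5,[0.36,-0.536,0.02],-7],
    [0.5,[0.36,-0.536,0.02],-7],
    [0.5,[0.36,-0.536,0.02],-7],
    [0.5,[0.36,-0.536,0.02],-7],
    [0.5,[0.36,-0.536,0.02],-7],
    [0.5,[0.36,-0.536,0.02],-7],
    [0.5,[0.36,-0.536,0.02],-7],
    [0.5,[0.36,-0.536,0.02],-7],
  ],
)

```text
t: 2.5
eef_pos: [0.5681, 0.187, 0.2376]
orientation: [0.223, 0.975, 0.0, 0.0]
wrist_force: [0.6, 0.5, -0.4]
finger_gap: 0.499
gripper_force: 0.0
```

arm_command(
  motion=[
    [0.5,[0,0,0],0],
    [0.5,[0,0,0],0],
    [0.5,[0,0,0],0],
  ],
)

```text
t: 2.8
eef_pos: [0.5664, 0.19, 0.2371]
orientation: [0.222, 0.975, 0.0, -0.0]
wrist_force: [0.1, 0.3, -0.1]
finger_gap: 0.497
gripper_force: 0.0
```

```bash
cat > h.py <<'E'
from bench import r,eyes,ticket,nets
import cv2,numpy as np
from scipy.spatial.transform import Rotation as R
def cloud(p):
    d=p["depth"]; v,u=np.indices(d.shape)
    c=np.stack([(u-p["cx"])/p["fx"]*d,-(v-p["cy"])/p["fy"]*d,-d],-1)
    w=c@R.from_quat(p["attitude"]).as_matrix().T+p["eye"]
    w[d<=0]=np.nan
    return w
def rowmask(w,c,rad,z0,z1):
    return (np.hypot(w[...,0]-c[0],w[...,1]-c[1])<rad)&(w[...,2]>z0)&(w[...,2]<z1)
E
python3 - <<'E'
from h import *
p=eyes.get_image("wrist"); w=cloud(p)
cv2.imwrite("pics/w1.png",p["frame"][:,:,::-1])
for n in ["key_grip","plunger_grip","seat_hole","jar_pocket","jar","cup"]:
    print(n,[(np.round(a["point"],4).tolist(),round(a["p"],2)) for a in nets.mark_of(n,p)[:2]])
def pca(m,t):
    q=w[m]; 
    if len(q)<10: print(t,len(q));return
    c=cv2.minAreaRect((q[:,:2]*1000).astype(np.float32)); print(t,len(q),"med",np.median(q,0).round(4),"rect",c)
pca(rowmask(w,(.5935,.15),.04,.136,.155),"wing top")
pca(rowmask(w,(.515,-.012),.05,.05,.075),"plunger")
pca(rowmask(w,(.528,.185),.05,.094,.11),"jarlid")
pca(rowmask(w,(.664,.118),.05,.085,.1),"cup")
E
```

```text
key_grip [([0.5928, 0.148, 0.1292], 0.63)]
plunger_grip [([0.4863, 0.449, -0.0043], 0.66), ([0.516, -0.0117, 0.0488], 0.6)]
seat_hole [([0.5461, 0.0389, 0.0477], 0.7), ([0.5149, -0.0132, 0.0512], 0.44)]
jar_pocket []
jar [([0.5252, 0.1788, 0.0421], 0.72)]
cup [([0.6629, 0.1145, 0.0403], 0.89)]
wing top 593 med [0.5916 0.1495 0.1439] rect ((593.5891723632812, 148.18092346191406), (10.595479965209961, 44.74275207519531), 63.288204193115234)
plunger 1784 med [0.5175 0.0099 0.0671] rect ((520.1537475585938, 0.7723579406738281), (72.47613525390625, 42.71077346801758), 63.199398040771484)
jarlid 2368 med [0.5254 0.1811 0.1019] rect ((525.7421264648438, 180.24661254882812), (52.01028823852539, 51.9013786315918), 64.44141387939453)
cup 271 med [0.6478 0.1165 0.0915] rect ((661.95751953125, 114.56094360351562), (38.504112243652344, 54.56272506713867), 59.52949523925781)
```

View pics/w1.png

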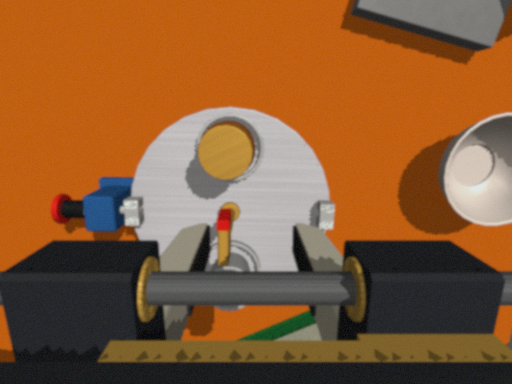

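arm_command(
  motion=[
    [0.4,[0.027,-0.042,-0.02],-1],
    [0.4,[0.027,-0.042,-0.04],-1],
    [0.4,[0.027,-0.042,-0.06],-1],
    [0.4,[0.027,-0.042,-0.06],-1],
    [0.4,[0.027,-0.042,-0.08],-1],
    [0.4,[0.027,-0.042,-0.1],-1],
    [0.4,[0.027,-0.042,-0.115],-1],
    [0.4,[0.027,-0.042,-0.122],-1],
    [0.4,[0.027,-0.042,-0.122],-1],
    [0.4,[0.027,-0.042,-0.122],-1],
    [0.4,[0.027,-0.042,-0.122],-1],
  ],
)

```text
t: 4.25
eef_pos: [0.5947, 0.147, 0.1163]
orientation: [0.231, 0.973, 0.0, 0.001]
wrist_force: [0.4, 0.8, 0.1]
finger_gap: 0.397
gripper_force: 0.0
```

```bash
python3 - <<'E'
from h import *
s=r.read_state(); print(s["eef_pos"],s["orientation"],s["joint_positions"],s["wrist_force"])
p=eyes.get_image("wrist"); cv2.imwrite("pics/w2.png",p["frame"][:,:,::-1])
E
```

```text
[0.59466452 0.14704598 0.11627422] [2.31020397e-01 9.72948572e-01 4.11740378e-04 6.95104118e-04] [-0.37154908  0.5913775   0.05426349  1.95497339 -0.05390213  0.59498174
  0.82266057] [0.3815153  0.84410825 0.12898873]
```

View pics/w2.png

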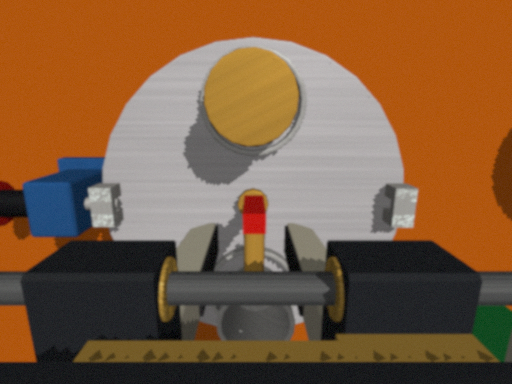

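arm_command(
  motion=[
    [0.4,[-0.001,0.001,-0.002],0],
    [0.0,[-0.001,0.001,-0.002],0],
    [0.0,[-0.001,0.001,-0.002],0],
    [0.0,[-0.001,0.001,-0.002],0],
    [0.0,[-0.001,0.001,-0.002],0],
    [0.0,[-0.001,0.001,-0.002],0],
    [0.0,[-0.001,0.001,-0.002],0],
  ],
  grip_force=45,
)

```text
t: 5.0
eef_pos: [0.5939, 0.149, 0.1134]
orientation: [0.231, 0.973, 0.001, 0.001]
wrist_force: [2.1, 4.3, -1.8]
finger_gap: 0.107
gripper_force: 51.9
```

arm_command(
  motion=[
    [0,[0,0,0],-7],
    [0,[0,0,0],-14],
    [0,[0,0,0],-21],
    [0,[0,0,0],-28],
    [0,[0,0,0],-35],
    [0,[0,0,0],-42],
    [0,[0,0,0],-49],
    [0,[0,0,0],-56],
    [0,[0,0,0],-63],
    [0,[0,0,0],-70],
    [0,[0,0,0],-77],
    [0,[0,0,0],-77],
  ],
)

```text
t: 6.2
eef_pos: [0.5945, 0.1492, 0.1134]
orientation: [0.787, 0.616, 0.001, 0.0]
wrist_force: [5.7, 4.3, -2.1]
finger_gap: 0.103
gripper_force: 51.9
```

arm_command(
  motion=[
    [0,[0,0,0],-7],
    [0,[0,0,0],-14],
    [0,[0,0,0],-21],
    [0,[0,0,0],-28],
    [0,[0,0,0],-35],
    [0,[0,0,0],-42],
    [0,[0,0,0],-49],
    [0,[0,0,0],-56],
    [0,[0,0,0],-63],
    [0,[0,0,0],-70],
    [0,[0,0,0],-77],
    [0,[0,0,0],-77],
  ],
)

```text
t: 7.4
eef_pos: [0.5948, 0.1486, 0.1134]
orientation: [1.0, -0.008, 0.001, -0.0]
wrist_force: [6.6, 2.7, -2.9]
finger_gap: 0.103
gripper_force: 45.0
```

arm_command(
  motion=[
    [0,[0,0,0],-7],
    [0,[0,0,0],-14],
    [0,[0,0,0],-21],
    [0,[0,0,0],-26],
    [0,[0,0,0],-26],
    [0,[0,0,0],-26],
  ],
)

```text
t: 8.0
eef_pos: [0.5947, 0.1484, 0.1134]
orientation: [0.973, -0.231, 0.001, -0.0]
wrist_force: [6.7, 2.1, -3.5]
finger_gap: 0.107
gripper_force: 45.0
```

```bash
python3 - <<'E'
from h import *
s=r.read_state(); o=s["orientation"]; print(s["eef_pos"],2*np.degrees(np.arctan2(o[1],o[0]))-90,s["joint_positions"],s["wrist_force"],s["wrist_torque"],s["t"])
E
```

```text
[0.59470244 0.14844376 0.11336524] -116.70250637436395 [-0.8999723   0.80404057  0.94518231  1.98950962 -0.90294576  0.83804518
 -1.47009334] [ 6.69794031  2.10783442 -3.54428632] [ 0.52558614 -1.10208786 -0.02580653] 8.0
```

arm_command(
  motion=[
    [0.4,[0,0,0],0],
    [0.4,[0,0,0],0],
    [0.4,[0,0,0],0],
    [0.4,[0,0,0],0],
    [0.4,[0,0,0.03],0],
    [0.4,[0,0,0.06],0],
    [0.4,[0,0,0.1],0],
    [0.4,[-0.01,-0.02,0.12],8],
    [0.4,[-0.02,-0.04,0.12],16],
    [0.4,[-0.03,-0.06,0.12],24],
    [0.4,[-0.04,-0.08,0.12],32],
    [0.4,[-0.04,-0.08,0.12],32],
  ],
)

```text
t: 9.2
eef_pos: [0.5517, 0.0648, 0.234]
orientation: [0.999, 0.045, 0.0, -0.001]
wrist_force: [0.2, -0.3, 0.4]
finger_gap: 0.399
gripper_force: 0.0
```

```bash
python3 - <<'E'
from h import *
s=r.read_state(); o=s["orientation"]; print(s["eef_pos"],2*np.degrees(np.arctan2(o[1],o[0]))-90,s["joint_positions"],s["wrist_force"])
ims=[]
for c in ["top","scene","wrist"]:
    p=eyes.get_image(c); w=cloud(p); ims.append(p["frame"])
    m=rowmask(w,(.5935,.149),.04,.134,.155); q=w[m]; print(c,len(q))
    if len(q)>10: print(q.mean(0),cv2.minAreaRect((q[:,:2]*1000).astype(np.float32)))
cv2.imwrite("pics/w3.png",cv2.resize(np.hstack([ims[0][50:250,100:350],ims[1][180:380,180:430]])[:,:,::-1],None,fx=1.5,fy=1.5))
cv2.imwrite("pics/w3w.png",ims[2][:,:,::-1])
E
```

```text
[0.55165147 0.06481907 0.23403589] -84.78523330148717 [-0.85423096  0.53349105  0.96334627  2.01060835 -0.5685304   0.8906332
 -1.06033376] [ 0.23712431 -0.34826853  0.44239249]
top 0
scene 59
[0.59652157 0.1482428  0.14112723] ((595.2322387695312, 148.49777221679688), (11.69563102722168, 43.44765853881836), 62.68413543701172)
wrist 810
[0.5953415  0.14681254 0.14299977] ((594.1654052734375, 147.94586181640625), (11.164509773254395, 44.374237060546875), 64.41324615478516)
```

View pics/w3.png

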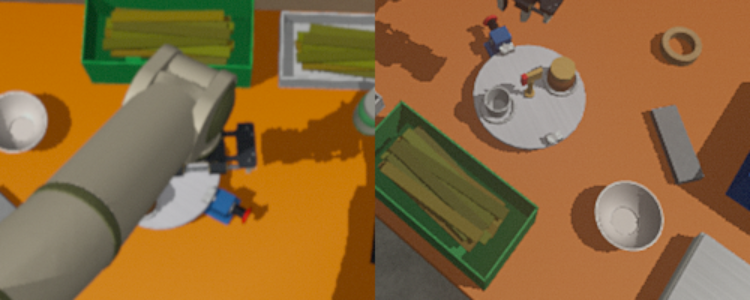

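arm_command(
  motion=[
    [0.5,[-0.01,-0.02,0],8],
    [0.5,[-0.02,-0.04,0],16],
    [0.5,[-0.03,-0.06,0],24],
    [0.5,[-0.039,-0.077,0],32],
    [0.5,[-0.039,-0.077,0],40],
    [0.5,[-0.039,-0.077,0],48],
    [0.5,[-0.039,-0.077,0],56],
    [0.5,[-0.039,-0.077,0],58],
    [0.5,[-0.039,-0.077,0],58],
    [0.5,[-0.039,-0.077,0],58],
  ],
)

```text
t: 10.35
eef_pos: [0.5143, -0.0089, 0.2329]
orientation: [0.852, 0.523, -0.0, 0.0]
wrist_force: [-0.5, 0.1, 0.4]
finger_gap: 0.5
gripper_force: 0.0
```

```bash
python3 - <<'E'
from h import *
s=r.read_state(); o=s["orientation"]; print(s["eef_pos"],2*np.degrees(np.arctan2(o[1],o[0]))-90,s["joint_positions"],s["wrist_force"])
th=np.radians(-26.7); ex=np.array([np.cos(th),np.sin(th)]); ey=np.array([-ex[1],ex[0]]); C=np.array([.5938,.1481])
for c in ["top","scene","wrist"]:
    p=eyes.get_image(c); w=cloud(p); f=p["frame"].astype(int)
    print(c,[(np.round(a["point"],4).tolist(),round(a["p"],2)) for a in nets.mark_of("plunger_grip",p)[:2]])
    L=(w[...,:2]-C); x=L@ex; y=L@ey; z=w[...,2]
    near=(abs(x)<.05)&(y<-.15)&(y>-.23)&(z>.02)&(z<.08)
    red=near&(f[...,0]>90)&(f[...,1]<60)&(f[...,2]<60)
    dark=near&(f.max(-1)<60)&(y<-.16)
    hous=(abs(x)<.05)&(y<-.12)&(y>-.18)&(z>.063)&(z<.073)
    for n,m in (("red",red),("dark",dark),("house",hous)):
        if m.sum()>5: print(n,m.sum(),"x",np.percentile(x[m],[2,50,98]).round(4),"y",np.percentile(y[m],[2,50,98]).round(4),"z",np.percentile(z[m],[2,50,98]).round(4))
cv2.imwrite("pics/w4.png",p["frame"][:,:,::-1])
E
```

```text
[ 0.51428842 -0.00889011  0.23294199] -26.907797478339738 [-0.57703645  0.3866602   0.66471935  2.0880374  -0.33903375  0.77316519
 -0.17146797] [-0.5353954   0.10497619  0.38793639]
top []
scene [([0.511, -0.0142, 0.0509], 0.48), ([0.5922, 0.1465, 0.0007], 0.25)]
red 23 x [-0.0151  0.0032  0.0155] y [-0.1991 -0.1955 -0.1924] z [0.0406 0.0557 0.0666]
dark 16 x [-0.0075  0.0035  0.0082] y [-0.1908 -0.1838 -0.1708] z [0.0521 0.0561 0.0592]
house 107 x [-0.0194 -0.0004  0.0204] y [-0.1609 -0.1438 -0.1275] z [0.0633 0.0663 0.0706]
wrist [([0.5159, -0.0108, 0.0504], 0.82)]
red 242 x [-0.0153  0.0009  0.0161] y [-0.1998 -0.195  -0.1826] z [0.0434 0.061  0.0664]
dark 356 x [-0.008   0.0009  0.0089] y [-0.1917 -0.1797 -0.1679] z [0.0527 0.0577 0.0598]
house 1283 x [-0.0202 -0.0002  0.0197] y [-0.1619 -0.1449 -0.1285] z [0.0658 0.0679 0.0694]
```

View pics/w4.png

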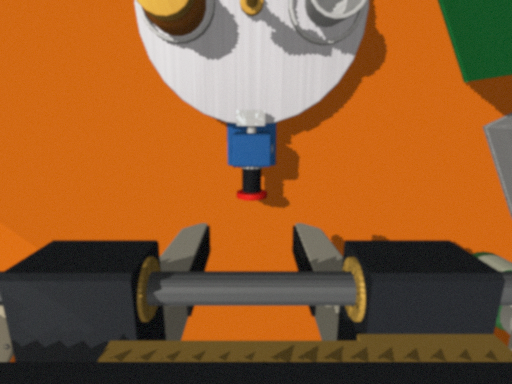

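arm_command(
  motion=[
    [0.5,[-0.003,-0.006,-0.03],0],
    [0.5,[-0.003,-0.006,-0.06],0],
    [0.5,[-0.003,-0.006,-0.09],0],
    [0.5,[-0.003,-0.006,-0.11],0],
    [0.5,[-0.003,-0.006,-0.13],0],
    [0.5,[-0.003,-0.006,-0.15],0],
    [0.5,[-0.003,-0.006,-0.17],0],
    [0.5,[-0.003,-0.006,-0.185],0],
    [0.5,[-0.003,-0.006,-0.195],0],
    [0.5,[-0.003,-0.006,-0.202],0],
    [0.5,[-0.003,-0.006,-0.202],0],
    [0.5,[-0.003,-0.006,-0.202],0],
  ],
)

```text
t: 11.85
eef_pos: [0.5113, -0.0153, 0.0315]
orientation: [0.851, 0.524, 0.0, 0.0]
wrist_force: [0.5, 0.2, -0.1]
finger_gap: 0.499
gripper_force: 0.0
```

arm_command(
  motion=[
    [0.0,[0,0,-0.001],0],
    [0.0,[0,0,-0.001],0],
    [0.0,[0,0,-0.001],0],
    [0.0,[0,0,-0.001],0],
    [0.0,[0,0,-0.001],0],
    [0.0,[0,0,-0.001],0],
  ],
  grip_force=58,
)

```text
t: 12.45
eef_pos: [0.5115, -0.0153, 0.0304]
orientation: [0.851, 0.525, 0.0, 0.0]
wrist_force: [1.2, -0.3, 2.1]
finger_gap: 0.222
gripper_force: 58.0
```

arm_command(
  motion=[
    [0.0,[-0.0018,-0.0036,0],0],
    [0.0,[-0.0036,-0.0071,0],0],
    [0.0,[-0.0054,-0.0107,0],0],
    [0.0,[-0.0072,-0.0143,0],0],
    [0.0,[-0.009,-0.0179,0],0],
    [0.0,[-0.0099,-0.0196,0],0],
    [0.0,[-0.0108,-0.0214,0],0],
    [0.0,[-0.0108,-0.0214,0],0],
  ],
)

```text
t: 13.25
eef_pos: [0.502, -0.0341, 0.0304]
orientation: [0.851, 0.526, 0.002, -0.001]
wrist_force: [6.0, 10.3, 0.3]
finger_gap: 0.227
gripper_force: 58.0
```

arm_command(
  motion=[
    [0.0,[-0.0009,-0.0018,0],0],
    [0.0,[-0.0014,-0.0027,0],0],
    [0.0,[-0.0018,-0.0036,0],0],
    [0.0,[-0.0018,-0.0036,0],0],
    [0.0,[-0.0018,-0.0036,0],0],
  ],
)

```text
t: 13.75
eef_pos: [0.5015, -0.0351, 0.0304]
orientation: [0.85, 0.527, 0.003, -0.002]
wrist_force: [9.6, 19.0, -1.4]
finger_gap: 0.224
gripper_force: 58.0
```

```bash
python3 - <<'E'
from h import *
s=r.read_state(); print(s["eef_pos"],s["wrist_force"],s["t"])
p=eyes.get_image("scene"); cv2.imwrite("pics/s5.png",cv2.resize(p["frame"][180:330,180:400,::-1],None,fx=3,fy=3))
E
```

```text
[ 0.50153656 -0.03512039  0.03037477] [ 9.5548613  18.95657768 -1.41922058] 13.75
```

View pics/s5.png

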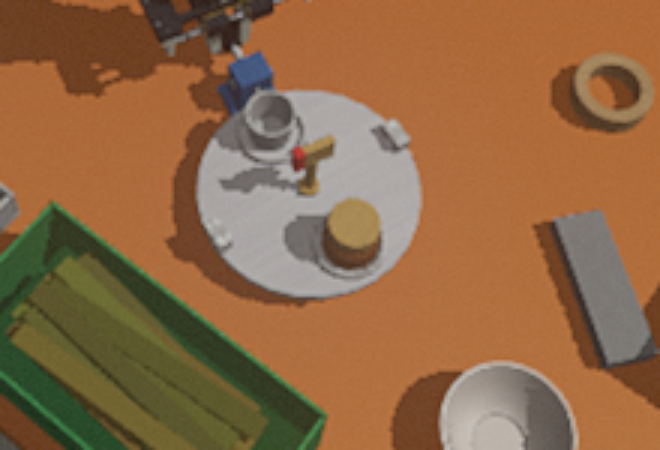

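arm_command(
  motion=[
    [0,[0,0,0],0],
    [0,[0,0,0],0],
    [0,[0,0,0],0],
    [0,[0,0,0],0],
    [0,[0,0,0],0],
    [0,[0,0,0],0],
    [0,[0,0,0],0],
    [0,[0,0,0],0],
    [0,[0,0,0],0],
    [0,[0,0,0],0],
    [0,[0,0,0],0],
    [0,[0,0,0],0],
  ],
)

```text
t: 15.0
eef_pos: [0.5016, -0.0351, 0.0304]
orientation: [0.85, 0.527, 0.003, -0.001]
wrist_force: [9.5, 19.2, -1.1]
finger_gap: 0.22
gripper_force: 58.0
```

arm_command(
  motion=[
    [0,[0,0,0],0],
    [0,[0,0,0],0],
    [0,[0,0,0],0],
    [0,[0,0,0],0],
    [0,[0,0,0],0],
    [0,[0,0,0],0],
    [0,[0,0,0],0],
    [0,[0,0,0],0],
    [0,[0,0,0],0],
    [0,[0,0,0],0],
    [0,[0,0,0],0],
    [0,[0,0,0],0],
  ],
)

```text
t: 16.2
eef_pos: [0.5016, -0.0351, 0.0304]
orientation: [0.85, 0.527, 0.003, -0.001]
wrist_force: [10.1, 17.4, -1.5]
finger_gap: 0.224
gripper_force: 58.0
```

arm_command(
  motion=[
    [0,[0,0,0],0],
    [0,[0,0,0],0],
    [0,[0,0,0],0],
    [0,[0,0,0],0],
    [0,[0,0,0],0],
    [0,[0,0,0],0],
    [0,[0,0,0],0],
    [0,[0,0,0],0],
    [0,[0,0,0],0],
    [0,[0,0,0],0],
    [0,[0,0,0],0],
    [0,[0,0,0],0],
  ],
)

```text
t: 17.4
eef_pos: [0.5016, -0.0352, 0.0304]
orientation: [0.85, 0.527, 0.003, -0.001]
wrist_force: [9.4, 18.9, -2.1]
finger_gap: 0.22
gripper_force: 58.0
```

arm_command(
  motion=[
    [0,[0,0,0],0],
    [0,[0,0,0],0],
    [0,[0,0,0],0],
    [0,[0,0,0],0],
    [0,[0,0,0],0],
    [0,[0,0,0],0],
    [0,[0,0,0],0],
    [0,[0,0,0],0],
    [0,[0,0,0],0],
    [0,[0,0,0],0],
    [0,[0,0,0],0],
    [0,[0,0,0],0],
  ],
)

```text
t: 18.6
eef_pos: [0.5015, -0.0351, 0.0304]
orientation: [0.85, 0.527, 0.003, -0.001]
wrist_force: [9.7, 18.8, -1.4]
finger_gap: 0.219
gripper_force: 58.0
```

arm_command(
  motion=[
    [0,[0,0,0],0],
    [0,[0,0,0],0],
    [0,[0,0,0],0],
    [0,[0,0,0],0],
    [0,[0,0,0],0],
    [0,[0,0,0],0],
    [0,[0,0,0],0],
    [0,[0,0,0],0],
    [0,[0,0,0],0],
    [0,[0,0,0],0],
    [0,[0,0,0],0],
    [0,[0,0,0],0],
  ],
)

```text
t: 19.8
eef_pos: [0.5016, -0.0351, 0.0304]
orientation: [0.85, 0.527, 0.003, -0.001]
wrist_force: [9.2, 18.3, -1.5]
finger_gap: 0.223
gripper_force: 58.0
```

```bash
python3 - <<'E'
from h import *
th=np.radians(-26.7); ex=np.array([np.cos(th),np.sin(th)]); ey=np.array([-ex[1],ex[0]]); C=np.array([.5938,.1481])
s=r.read_state(); print(s["eef_pos"],s["wrist_force"],s["finger_gap"],s["t"])
for c in ["scene","scene","wrist"]:
    p=eyes.get_image(c); w=cloud(p)
    for n in ["jar","cup"]:
        print(c,n,[(np.round(a["point"],4).tolist(),round(a["p"],2)) for a in nets.mark_of(n,p)[:2]])
    q=w[rowmask(w,C+.075*ex,.045,.094,.11)]
    if len(q)>10:
        m=np.array(cv2.minAreaRect((q[:,:2]*1000).astype(np.float32))[0])/1000-C; print("lid local",m@ex,m@ey,"z",np.percentile(q[:,2],[5,50,95]))
    if c=="scene": cv2.imwrite("pics/s6.png",cv2.resize(p["frame"][180:330,180:400,::-1],None,fx=3,fy=3))
E
```

```text
[ 0.50156179 -0.03513908  0.0303994 ] [ 9.19224042 18.34430317 -1.51755881] 0.22287404327080035 19.8
scene jar [([0.6608, 0.1219, 0.0386], 0.62), ([0.727, -0.2831, -0.0005], 0.52)]
scene cup [([0.5256, 0.1819, 0.0425], 0.62)]
lid local 0.0765823508775219 0.005284442078142912 z [0.09642534 0.10042576 0.10410815]
scene jar [([0.6646, 0.123, 0.0414], 0.75)]
scene cup [([0.5256, 0.1801, 0.0421], 0.62)]
lid local 0.07599990392974304 0.005217103046720094 z [0.09639676 0.10025251 0.10353498]
wrist jar []
wrist cup []
```

View pics/s6.png

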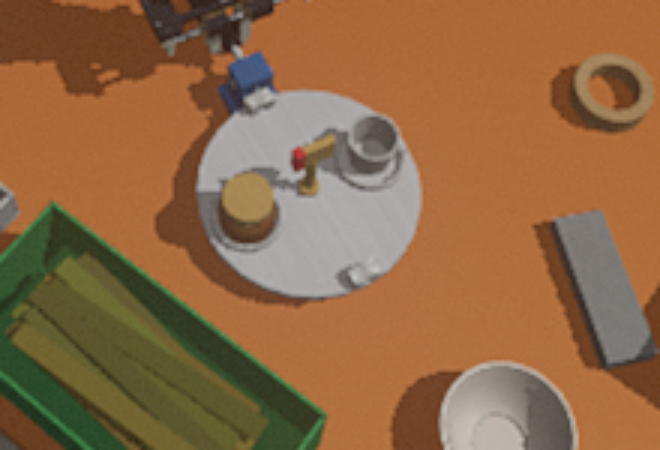

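arm_command(
  motion=[
    [0,[0,0,0],0],
    [0,[0,0,0],0],
    [0,[0,0,0],0],
    [0,[0,0,0],0],
    [0,[0,0,0],0],
    [0,[0,0,0],0],
    [0,[0,0,0],0],
    [0,[0,0,0],0],
    [0,[0,0,0],0],
    [0,[0,0,0],0],
    [0,[0,0,0],0],
    [0,[0,0,0],0],
  ],
)

```text
t: 21.45
eef_pos: [0.5016, -0.0351, 0.0304]
orientation: [0.85, 0.527, 0.003, -0.001]
wrist_force: [8.9, 18.8, -1.2]
finger_gap: 0.221
gripper_force: 58.0
```

```bash
python3 - <<'E'
from h import *
th=np.radians(-26.7); ex=np.array([np.cos(th),np.sin(th)]); ey=np.array([-ex[1],ex[0]]); C=np.array([.5938,.1481])
p=eyes.get_image("scene"); w=cloud(p)
q=w[rowmask(w,C+.075*ex,.045,.094,.11)]
m=np.array(cv2.minAreaRect((q[:,:2]*1000).astype(np.float32))[0])/1000-C; print("lid local",m@ex,m@ey)
q=w[rowmask(w,C+.075*ex,.055,.049,.0535)]; print(len(q))
L=(w[...,:2]-C); x=L@ex; y=L@ey; z=w[...,2]
for sg in (1,-1): # lugs
    k=(abs(x)<.03)&(abs(sg*y-.112)<.02)&(z>.047)&(z<.06)
    print("lug",sg,k.sum(),x[k].mean() if k.any() else 0,y[k].mean() if k.any() else 0)
s=r.read_state(); print(s["eef_pos"],s["wrist_force"],s["t"])
for n in ["jar_pocket","whetstone","bowl","tall_jar","tape_roll","knife"]:
    print(n,[(np.round(a["point"],4).tolist(),round(a["p"],2)) for a in nets.mark_of(n,p)[:1]])
E
```

```text
lid local 0.07566661154929857 0.005354762477817062
36
lug 1 48 -0.004342257577874592 0.11324858447512264
lug -1 68 0.003983397412311702 -0.1165179360049575
[ 0.50158719 -0.03513202  0.03041681] [10.38933668 18.88148986 -0.37138378] 21.5
jar_pocket [([0.6666, 0.1214, 0.0408], 0.56)]
whetstone [([0.4879, 0.4501, -0.0028], 0.91)]
bowl [([0.6827, 0.4465, 0.0016], 0.63)]
tall_jar [([0.7267, -0.2848, -0.0], 0.57)]
tape_roll [([0.2708, 0.3437, 0.0005], 0.81)]
knife [([0.514, -0.4243, 0.0173], 0.76)]
```

```bash
python3 -c "
from bench import ticket
print(ticket.job_done())"
```

```text
the job is handed in; nothing more can be done
None
```

I wound the key half a turn and am still holding the plunger back against its stop; the jar rests on the far side, upright, about 2° short of exactly opposite, with the bystanders where they were, and the job is handed in at about 21.5 s.

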